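Seat a diode head and hold the loupe over it at focal height

ROBOT

A 6-joint arm with a two-finger parallel gripper is mounted at the origin on the work surface. World frame = base frame: x ahead of the robot, y to its left, z up, the work surface at z = 0. Lengths are in m, angles in rad, forces in N, time in s.
With the tool pointing down it reaches from about 0.35 to 0.85 m from the base axis. Payload 8.1 kg.
Tool frame: the origin (TCP) lies on the centre line of the jaws, within the pads' length; the fingertips stand 22 mm ahead of it and the grasp point (between the pads) lies 3 mm ahead of it; z points along the fingers, y is the line along which they close (so a half turn about z gives the same grasp; the last joint's range is limited). The gripper opens to 93 mm and grips with 3 to 60 N. Pads are 15 mm wide; open, the fingers measure 128 mm over their backs; the gripper's body (75 mm by 188 mm) begins 65 mm behind the grasp point.
Start: joints at [-1.214, 0.13, 1.488, -0, 1.523, -0.085], TCP at [0.257, -0.542, 0.241] pointing down, gripper open.
Joint ranges: [-2.96, 2.96], [-0.89, 2.26], [0.02, 2.5], [-1.34, 4.48], [0, 2.73], [-2.66, 2.66]. Speed limits (rad/s): [2.39, 2.39, 2.79, 3.14, 3.14, 3.14].

INTERFACE

Orientations are given as a rotation vector (axis times angle).
In Python, from plant import robot gives the robot as it stands.
- The arm moves only by the shell command python3 inch.py 'ROWS' [FORCE]. ROWS is a JSON list of rows, 1 to 20 of them, each of 5 numbers: the finger opening in m, then dx, dy, dz in m, then a turn about the tool's z in rad; each row shifts and turns the commanded pose from where the row before left it, along the tool's axes as they then stand; what a row does not reach is not made up. A row lasts 1/10 s, in which the tool goes at most 0.05 m and 0.15 rad, less where a joint would pass 70% of its speed; a pose out of reach is approached as far as the arm can. The fingers move at their own pace and stop on an object; FORCE is the grip in N (left out, the last holds). Time passes only in rows, so rows that do not move let the fingers close. It prints the time, the measured TCP pose, the force, the opening and the grip force at its end.
- robot.read_state(): the state, without advancing time (a new reading comes with each control period).
- robot.read_camera(name): name is "scene" or "top"; returns a dict with "image" (400x640x3 uint8, red, green, blue), "fx", "fy", "cx", "cy" (pixels), "R" (3x3) and "t" (3): a world point X has camera coordinates R X + t. Camera axes: x right, y down, z forward; pixel columns grow to the right and rows downward; lengths in m; the calibration is good to about 2 mm. A picture is of the moment at which its call begins. There is no depth.
- robot.close_job(): hands the job in; it is judged then, once.
The state is a dict: "t": time; "q": joint angles; "dq": joint speeds; "joint_torque": joint torques, N m; "tool_pos": TCP position; "orientation": TCP orientation; "force": force on the tool from outside, world axes, zero at the start; "wrist_torque": the same for the moment, N m; "opening": finger opening in m; "gripper_force": force on a finger pad.
Only numpy, scipy, OpenCV 4.12 (cv2) and the standard library are available. Lean on these libraries where they do the work, as an engineer would, in place of code of your own. Each camera call takes 0.05 s, during which the arm holds its last target. There are 200 camera calls.

TASK

Take the brass diode head with the round grip and glass window out of the black tray and set it upright and fully home in the socket of the aluminium inspection block, lowering it in rather than dropping it, and let go of it. Then pick up the loupe and hold it level and centred over the head's window, with the middle of its rim at the height of the pointer on the block's post, touching neither head nor block; finish while still holding it there. Leave the pointer's setting and everything else on the bench undisturbed.

Things in the scene. Friction and masses are not known exactly. Their poses are not given: they have to be found in the camera images.
- head: Brass diode head to inspect, 120 g, 65 mm tall, upright, round about z. From the foot up: shank tapering from 16 mm diameter to 22 mm at 28 mm; flange, diameter 32, from 28 to 33 mm; round grip, diameter 23, from 33 to 65 mm, three thin copper bands, glass window on top. Origin: centre of the foot. Starts in any of the tray's holes, flange on the tray's top; lifts straight out.
- head_window (a point): Centre of the head's window, on its axis, 65 mm above its foot.
- block: Fixed aluminium block, 80 x 80 mm, 45 high, z up. Origin: centre of the underside, under the socket. A foot plate 60 wide, 10 high runs to 125 mm along its +x; on it a steel post, diameter 10, at x = 105 mm, top 200 mm above the table, with a collar (diameter 22, 14 high, screw on +y) carrying the pointer. Seated, the head's flange rests on the block's top, its foot 17 mm above the table.
- socket (a point): Centre of the socket's mouth, on the block's top, 45 mm above the table; round straight hole, diameter 25 mm, 34 mm deep, upright.
- focus_tip (a point): Tip of the pointer, a dark steel arm 4 mm thick at mid-height of the collar, reaching towards the socket; the tip is 80 mm from the socket's axis along the block's +x. Its height above the table is the focal height, clamped somewhere between 125 and 175 mm; it differs from start to start.
- tray: Black tray, fixed, 190 mm (its x) x 70 mm (its y), 32 mm high, with three holes of 29 mm diameter in a row along its x, 65 mm apart, the middle one at its centre. Origin: centre of the underside. Holds head and the two square heads, in any order.
- loupe: Loupe, 90 g, lying flat on the table, z up, 20 mm high all over. Black handle, 16 mm wide, rectangular, along its x from -70 to +18 mm; then a steel rim, outer diameter 64 mm, round a glass lens centred at x = +50 mm. Origin: underside of the handle, 50 mm from the lens's axis, a good place to grip, the fingers closing along its y.
- lens (a point): Centre of the lens and middle of the rim: x = 50 mm, z = 10 mm in the loupe's frame; its z is the lens's axis.
- plug0: Another brass head, NOT to be inspected: same tapered shank and flange as head but with a SQUARE 22 x 22 mm grip, 22 mm high (55 mm tall in all), without window. Stands in a tray hole; leave it. Origin: centre of the shank's foot, z up.
- plug1: Another brass head, NOT to be inspected: same tapered shank and flange as head but with a SQUARE 22 x 22 mm grip, 22 mm high (55 mm tall in all), without window. Stands in a tray hole; leave it. Origin: centre of the shank's foot, z up.
- tweezers: Steel tweezers, 110 mm long along x, lying on the table. Leave alone.
- driver: Small screwdriver, 130 mm long, lying on the table along its x. Leave alone.
- bottle: Small amber bottle, diameter 40 mm, 75 mm tall, standing on the table. Leave alone.
- spool: Grey spool, diameter 40 mm, 40 mm tall, standing on the table. Leave alone.

How it is judged:
By the outcome, as a careful person would: the job done as asked, in the order asked, and still so for the second after the job is handed in, while the arm keeps its last pose, push and grip.
It also fails if it takes over 72 s, if anything falls off the work surface, if the arm or the gripper's body presses on something with over 40 N, if the wrist force passes 120 N, or if a joint passes its speed limit or range.

## Working session

There is one attempt and no reset: what is moved stays moved. The work goes in short steps, Python scripts to look and compute and a shell command to move; the robot and the scene stay as the last step left them, time stands still between calls to the robot, and variables do not carry over. Pictures are saved under pics/ and viewed, at most 10 in all, crops included, and the job is handed in when it is done.

```bash
ls; mkdir -p pics
python3 - <<'E'
from plant import robot
import cv2,numpy as np
for n in("scene","top"):
    c=robot.read_camera(n);cv2.imwrite(f"pics/{n}0.png",c["image"][:,:,::-1])
    print(n,c["fx"],c["fy"],c["cx"],c["cy"],np.round(c["R"],4).tolist(),np.round(c["t"],4).tolist(), (-c["R"].T@c["t"]).round(3))
s=robot.read_state();print(s["t"],s["tool_pos"],s["orientation"],s["opening"])
E
```

```text
inch.py
pics
plant.py
scene 447.1429037043278 447.1429037043278 316.82573824271105 198.6738564650262 [[-0.2291, 0.9734, 0.0009], [0.6568, 0.1553, -0.7379], [-0.7184, -0.1685, -0.6749]] [0.1297, -0.2956, 1.3632] [1.203 0.149 0.702]
top 447.7409558255112 447.7409558255112 315.2322257411092 196.84250306331637 [[-0.1171, -0.9931, 0.0009], [-0.9676, 0.1139, -0.2253], [0.2237, -0.0272, -0.9743]] [0.0608, 0.5697, 0.8945] [0.358 0.02  1.   ]
0.1 [ 0.25638442 -0.54193504  0.2396889 ] [-3.06364676e+00 -6.87956677e-01  3.44006211e-04] 0.09295263188985582
```

View pics/top0.png

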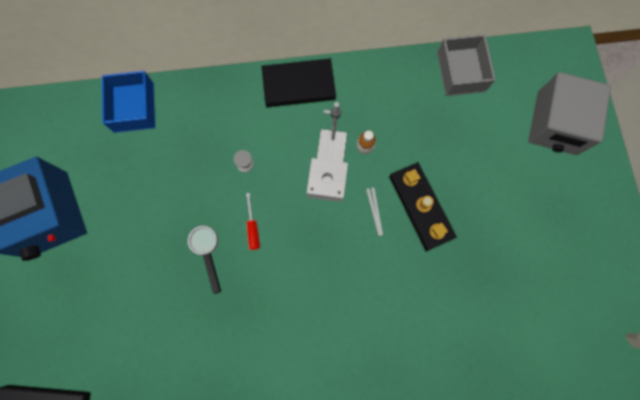

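View pics/scene0.png

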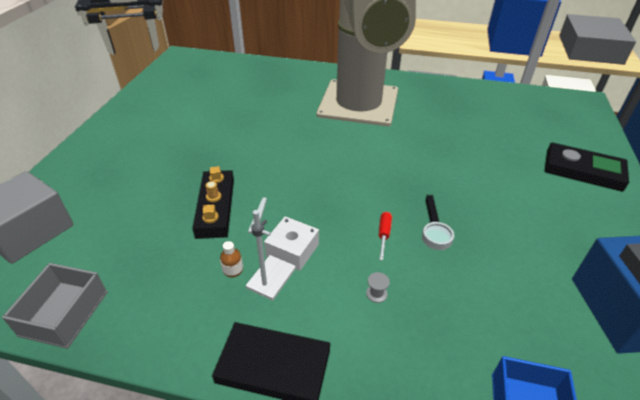

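Top view: round head in the middle tray hole at about (426,203); block socket at about (328,178); post at about (335,110); loupe lens at about (203,240), handle end at (216,291). The scene view agrees. Next I'll enlarge.

Run:
```python
import cv2
def crop(n,x0,y0,x1,y1,k,out):
    im=cv2.imread(f"pics/{n}0.png")[y0:y1,x0:x1]
    im=cv2.resize(im,None,fx=k,fy=k,interpolation=cv2.INTER_CUBIC)
    for x in range((x0+9)//10*10,x1,10):
        cv2.line(im,(int((x-x0+.5)*k),0),(int((x-x0+.5)*k),6 if x%50 else 14),(0,255,255),1)
        if x%20==0: cv2.putText(im,str(x),(int((x-x0+.5)*k)-10,22),0,.35,(0,255,255),1)
    for y in range((y0+9)//10*10,y1,10):
        cv2.line(im,(0,int((y-y0+.5)*k)),(6,int((y-y0+.5)*k)),(0,255,255),1)
        if y%20==0: cv2.putText(im,str(y),(8,int((y-y0+.5)*k)+4),0,.35,(0,255,255),1)
    cv2.imwrite(out,im)
crop("top",300,95,460,250,3.8*1,"pics/t1.png")
crop("scene",190,155,325,300,4.1,"pics/s1.png")
crop("top",180,215,240,300,7,"pics/t2.png")
```

```text
(no output)
```

View pics/t1.png

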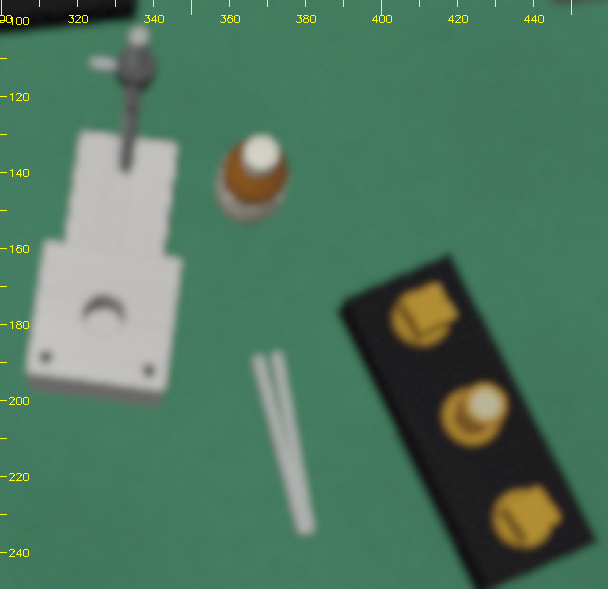

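View pics/s1.png

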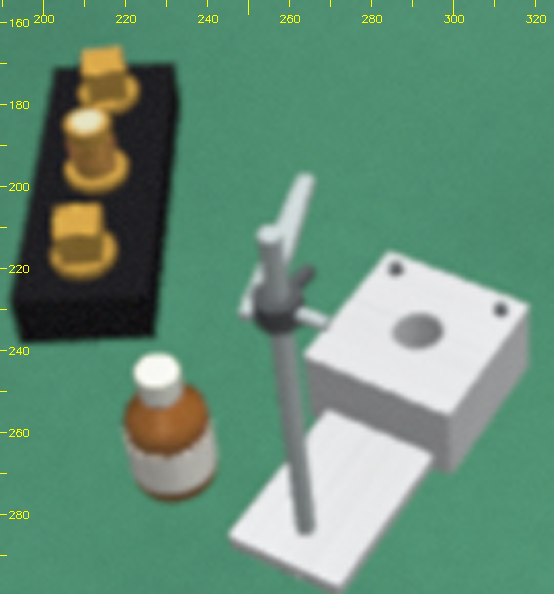

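View pics/t2.png

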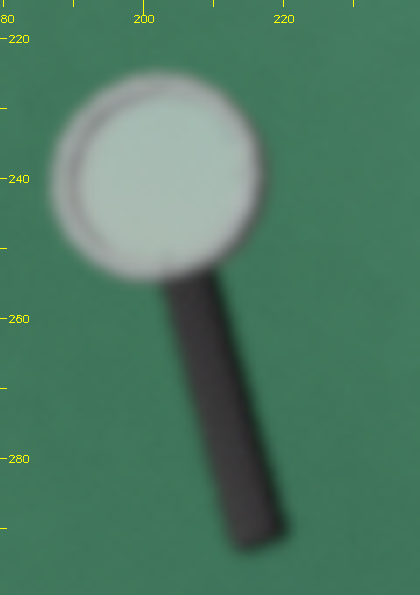

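Window at about (427.4,200.6) in top, (210.5,184) in scene. Block corners and pointer tip are clear (top 332.4,139.2; scene 265.6,220.4). The loupe's rim centre is at about (202,239.5), with its handle running down to the right.

```bash
cat > h.py <<'E'
import numpy as np, pickle, os
from scipy.optimize import least_squares
C={}
def cams():
    if not os.path.exists("cam.pkl"):
        from plant import robot
        pickle.dump({n:{k:v for k,v in robot.read_camera(n).items() if k!="image"} for n in("top","scene")},open("cam.pkl","wb"))
    C.update(pickle.load(open("cam.pkl","rb")))
cams()
def back(n,u,v,z):
    c=C[n];o=-c["R"].T@c["t"];d=c["R"].T@np.array([(u-c["cx"])/c["fx"],(v-c["cy"])/c["fy"],1])
    return (o+d*(z-o[2])/d[2])[:2]
def proj(n,X):
    c=C[n];p=c["R"]@np.asarray(X)+c["t"];return np.array([c["fx"]*p[0]/p[2]+c["cx"],c["fy"]*p[1]/p[2]+c["cy"]])
def tri(obs):
    return least_squares(lambda X:np.concatenate([proj(n,X)-p for n,p in obs]),[.5,0,.1])
E
python3 - <<'E'
from h import *
np.set_printoptions(precision=4,suppress=True)
T1=lambda u,v:(299.5+u/3.8,94.5+v/3.8); S1=lambda u,v:(189.5+u/4.1,154.5+v/4.1); T2=lambda u,v:(179.5+u/7,214.5+v/7)
b=np.array([back("top",*T1(*p),.045) for p in((46,240),(183,258),(165,390),(27,374))])
print("top corners",b,b.mean(0),"sides",[np.linalg.norm(b[i]-b[i-1]) for i in range(4)],"sock",back("top",*T1(104,314),.045))
s=np.array([back("scene",*S1(*p),.045) for p in((390,251),(528,304),(449,413),(304,354))])
print("scene corners",s,s.mean(0),[np.linalg.norm(s[i]-s[i-1]) for i in range(4)],"sock",back("scene",*S1(417,331),.045))
for q in(b,s):
    d=(q[0]+q[1]-q[2]-q[3]) if q is b else (q[2]+q[3]-q[0]-q[1])
    print("yaw x",np.arctan2(d[1],d[0]))
print("win",back("top",*T1(486,403),.069),back("scene",*S1(88,122),.069), tri([("top",T1(486,403)),("scene",S1(88,122))]).x)
print("flange top",back("top",*T1(474,413),.037),back("scene",*S1(96,166),.037))
r=tri([("top",T1(125,170)),("scene",S1(312,270))]);print("tip",r.x,r.fun)
r=tri([("top",T1(139,37)),("scene",S1(269,234))]);print("posttop",r.x,r.fun)
print("rim c",back("top",*T2(157,173),.016),"handle",back("top",*T2(189,274),.018),back("top",*T2(261,538),.018))
print("scene lens",back("scene",437.5,234.5,.02),"handle end",back("scene",430,197,.02))
E
```

```text
top corners [[ 0.6677 -0.0093]
 [ 0.6473 -0.0879]
 [ 0.5698 -0.067 ]
 [ 0.5885  0.0109]] [ 0.6183 -0.0383] sides [np.float64(0.08174501738511268), np.float64(0.08112338943896538), np.float64(0.08030244681511042), np.float64(0.08008392885141037)] sock [ 0.6189 -0.0377]
scene corners [[ 0.5709 -0.068 ]
 [ 0.591   0.0089]
 [ 0.6678 -0.0111]
 [ 0.6482 -0.0885]] [ 0.6195 -0.0397] [np.float64(0.07993169528456578), np.float64(0.07948064104396523), np.float64(0.07935407663162596), np.float64(0.07988005356582147)] sock [ 0.6212 -0.0396]
yaw x -0.2565941841215123
yaw x -0.2564989599981269
win [ 0.536  -0.2425] [ 0.5373 -0.2431] [ 0.5363 -0.2432  0.068 ]
flange top [ 0.5371 -0.2436] [ 0.5368 -0.2441]
tip [ 0.6753 -0.0618  0.1339] [ 3.8988 -1.4499  3.5883  0.4982]
posttop [ 0.7202 -0.0654  0.1983] [ 0.6811 -0.2681  0.6051  0.0946]
rim c [0.5181 0.2519] handle [0.4849 0.2434] [0.4017 0.2265]
scene lens [0.5271 0.2484] handle end [0.4129 0.2278]
```

Run:
```python
from h import *
np.set_printoptions(precision=1,suppress=True)
e=np.array([np.cos(-.2565),np.sin(-.2565)]);s0=np.array([.619,-.039]);y=np.array([-e[1],e[0]])
for z in(.125,.135,.145,.155,.165,.175):
    tp=[*(s0+.08*e),z];cl=[*(s0+.105*e),z];sc=[*(s0+.105*e+y*.02),z]
    f=lambda X:((proj("top",X)-[299.5,94.5])*3.8, (proj("scene",X)-[189.5,154.5])*4.1)
    print(z,"tip",*f(tp),"collar",*f(cl),"screw",*f(sc))
```

```text
0.125 tip [129.7 134.6] [318.7 321.5] collar [135.6  92.3] [286.6 359.8] screw [99.5 87.6] [326.8 376.6]
0.135 tip [130.4 127.8] [316.9 305.4] collar [136.4  85. ] [284.5 343.7] screw [100.   80.2] [325.1 360.5]
0.145 tip [131.2 120.8] [315.2 289. ] collar [137.2  77.6] [282.4 327.3] screw [100.4  72.8] [323.3 344.1]
0.155 tip [132.  113.6] [313.4 272.3] collar [138.1  70. ] [280.3 310.6] screw [100.9  65.2] [321.5 327.4]
0.165 tip [132.8 106.3] [311.5 255.4] collar [138.9  62.3] [278.1 293.6] screw [101.3  57.4] [319.7 310.4]
0.175 tip [133.6  98.8] [309.7 238.1] collar [139.8  54.4] [275.9 276.4] screw [101.8  49.4] [317.9 293.1]
```

```bash
cat >> h.py <<'E'
from scipy.spatial.transform import Rotation as Ro
def go(x,y,z,yaw=None):
    """tool-axis shift and turn from the measured pose"""
    from plant import robot
    s=robot.read_state();R=Ro.from_rotvec(s["orientation"]).as_matrix()
    a=np.arctan2(R[1,0],R[0,0]);d=R.T@(np.array([x,y,z])-s["tool_pos"])
    tilt=np.degrees(np.arccos(-R[2,2]));w=0 if yaw is None else (a-yaw+np.pi/2)%np.pi-np.pi/2
    print("t",s["t"],"pos",np.round(s["tool_pos"],4),"yaw",round(a,4),"tilt",round(tilt,2),"shift",np.round(d,4),"turn",round(w,4),"q6",round(s["q"][5],2))
E
python3 - <<'E'
from h import *
np.set_printoptions(precision=4,suppress=True)
T1=lambda u,v:(299.5+u/3.8,94.5+v/3.8)
p=back("top",*T1(422,317),.036);q=back("top",*T1(524,520),.036);d=p-q
print(p,q,np.linalg.norm(d),"mid",(p+q)/2,"row yaw",np.arctan2(d[1],d[0]))
go(.5367,-.2434,.14,np.arctan2(d[1],d[0]))
import cv2
im=cv2.imread("pics/scene0.png")[205:245,240:285]
cv2.imwrite("pics/s2.png",cv2.resize(im,None,fx=13,fy=13,interpolation=cv2.INTER_CUBIC))
E
```

```text
[ 0.5978 -0.2235] [ 0.4722 -0.2616] 0.1311937306793805 mid [ 0.535  -0.2425] row yaw 0.294528937329864
t 0.2 pos [ 0.2565 -0.5421  0.24  ] yaw 0.4418 tilt 0.07 shift [ 0.381  -0.1501  0.1002] turn 0.1473 q6 -0.09
```

View pics/s2.png

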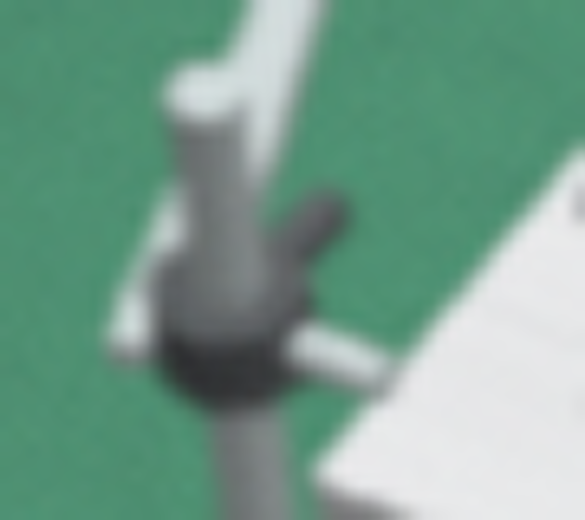

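```bash
python3 - <<'E'
from h import *
np.set_printoptions(precision=1,suppress=True)
e=np.array([np.cos(-.2565),np.sin(-.2565)]);s0=np.array([.619,-.039])
y=np.array([-e[1],e[0]]);k=lambda X:(proj("scene",X)-[239.5,204.5])*13
P=lambda a,z,b=0:k([*(s0+a*e+b*y),z])
print("posttop",P(.105,.2),"obs 203,93")
th=np.linspace(0,6.28,60)
for z in(.154,.156,.158,.16):
    bot=max(P(.105+.011*np.cos(t),z-.007,.011*np.sin(t))[1] for t in th)
    print(z,"tip",P(.08,z),P(.08,z+.002),P(.08,z-.002),"collar bottom v",bot,"screw",P(.105,z,.0355-.01))
E
python3 inch.py '[[0.093,0.05,-0.02,0,0.05],[0.093,0.05,-0.02,0,0.05],[0.093,0.05,-0.02,0,0.047],[0.093,0.05,-0.02,0,0],[0.093,0.05,-0.02,0,0],[0.093,0.05,-0.02,0.02,0],[0.093,0.05,-0.02,0.02,0],[0.06,0.031,-0.01,0.02,0],[0.06,0,0,0.02,0],[0.06,0,0,0.02,0],[0.06,0,0,0,0]]'
python3 -c "
from h import *
go(.5365,-.2432,.0635,.2945)"
```

```text
posttop [206.8  84.7] obs 203,93
0.154 tip [344.2 218.8] [343.1 208.1] [345.4 229.4] collar bottom v 439.74412735750036 screw [406.4 408.3]
0.156 tip [343.1 208.1] [341.9 197.4] [344.2 218.8] collar bottom v 429.20437952455114 screw [405.3 397.6]
0.158 tip [341.9 197.4] [340.8 186.7] [343.1 208.1] collar bottom v 418.6265168438586 screw [404.3 386.9]
0.16 tip [340.8 186.7] [339.6 175.9] [341.9 197.4] collar bottom v 408.0103321890515 screw [403.2 376.2]
t: 1.3
tool_pos: [0.5401, -0.2964, 0.1418]
orientation: [-3.103, -0.462, 0.008]
force: [-0.9, -0.3, 0.0]
opening: 0.0653
gripper_force: 0.0
t 1.3 pos [ 0.5401 -0.2964  0.1418] yaw 0.2956 tilt 0.38 shift [ 0.0124 -0.0515  0.0785] turn 0.0011 q6 0.69
```

```bash
python3 inch.py '[[0.05,0.012,-0.025,0,0],[0.05,0,-0.0265,0,0],[0.05,0,0,0,0],[0.05,0,0,0,0],[0.05,0,0,0,0]]'
python3 - <<'E'
from h import *
go(.5365,-.2432,.0635,.2945)
from plant import robot;import cv2
a=robot.read_camera("top")["image"][165:245,385:485,::-1];b=robot.read_camera("scene")["image"][150:240,160:260,::-1]
a=cv2.resize(a,None,fx=4,fy=4,interpolation=2);b=cv2.resize(b,None,fx=4,fy=4,interpolation=2)
cv2.imwrite("pics/g1.png",np.hstack([np.vstack([a,np.zeros((40,400,3),np.uint8)]),b]))
E
```

```text
t: 1.8
tool_pos: [0.5388, -0.2464, 0.1468]
orientation: [3.107, 0.46, 0.002]
force: [-0.9, 0.2, -0.5]
opening: 0.05
gripper_force: 0.0
t 1.8 pos [ 0.5388 -0.2464  0.1468] yaw 0.2942 tilt 0.09 shift [-0.0013 -0.0039  0.0832] turn -0.0003 q6 0.76
```

View pics/g1.png

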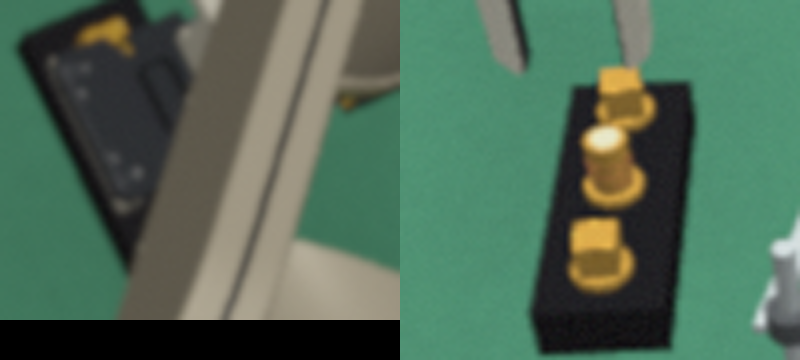

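The fingers hang over the tray at crop (505–640, 65), straddling the round head across the row. I'll correct the small offset and descend.

```bash
python3 inch.py '[[0.05,-0.0013,-0.0039,0.02,0],[0.05,0,0,0.02,0],[0.05,0,0,0.015,0],[0.05,0,0,0.01,0],[0.05,0,0,0.01,0],[0.05,0,0,0,0],[0.05,0,0,0,0]]' 
python3 -c "
from h import *
go(.5365,-.2432,.0635,.2945)"
```

```text
t: 2.6
tool_pos: [0.5362, -0.2422, 0.0711]
orientation: [3.107, 0.461, 0.0]
force: [-1.0, 0.3, 0.4]
opening: 0.0501
gripper_force: 0.0
t 2.6 pos [ 0.5362 -0.2422  0.0711] yaw 0.2947 tilt 0.01 shift [-0.      0.0011  0.0076] turn 0.0002 q6 0.76
```

```bash
python3 inch.py '[[0.05,0,0.001,0.004,0],[0.05,0,0,0.0036,0],[0.05,0,0,0,0],[0.02,0,0,0,0],[0.02,0,0,0,0],[0.02,0,0,0,0],[0.02,0,0,0,0],[0.02,0,0,0,0],[0.02,0,0,0,0]]' 25
python3 inch.py '[[0.02,0,0,-0.005,0],[0.02,0,0,-0.01,0],[0.02,0,0,-0.015,0],[0.02,0,0,-0.02,0],[0.02,0,0,-0.03,0],[0.02,0,0,-0.03,0],[0.02,0,0,0,0],[0.02,0,0,0,0],[0.02,0,0,0,0]]' 
python3 -c "
from h import *
go(.619,-.039,.18,-.2565)"
```

```text
t: 3.5
tool_pos: [0.5364, -0.2429, 0.0633]
orientation: [3.108, 0.461, 0.0]
force: [-0.6, 0.4, 0.7]
opening: 0.0225
gripper_force: 25.0
t: 4.4
tool_pos: [0.5357, -0.2426, 0.1723]
orientation: [-3.107, -0.461, 0.002]
force: [-1.3, 1.5, -0.9]
opening: 0.0225
gripper_force: 25.0
t 4.4 pos [ 0.5357 -0.2426  0.1723] yaw 0.2948 tilt 0.09 shift [ 0.1388 -0.1706 -0.0077] turn 0.5513 q6 0.76
```

```bash
python3 inch.py '[[0.02,0,0,-0.005,0.14],[0.02,0,0,0,0.14],[0.02,0,0,0,0.14],[0.02,0,0,0,0.13],[0.02,0,0,0,0],[0.02,0,0,0,0]]'
python3 -c "
from h import *
go(.619,-.039,.178,-.2565)"
```

```text
t: 5.0
tool_pos: [0.5357, -0.2426, 0.1769]
orientation: [-3.116, 0.394, 0.003]
force: [-0.0, -0.0, -0.7]
opening: 0.0223
gripper_force: 25.0
t 5.0 pos [ 0.5357 -0.2426  0.1769] yaw -0.2513 tilt 0.13 shift [ 0.0301 -0.2179 -0.0011] turn 0.0052 q6 1.31
```

```bash
python3 inch.py '[[0.02,0.01,-0.03,0,0.005],[0.02,0.01,-0.04,0,0],[0.02,0.01,-0.04,0,0],[0.02,0,-0.04,0,0],[0.02,0,-0.04,0,0],[0.02,0,-0.028,0,0],[0.02,0,0,0.02,0],[0.02,0,0,0.02,0],[0.02,0,0,0.01,0],[0.02,0,0,0,0],[0.02,0,0,0,0]]'
python3 - <<'E'
from h import *
go(.619,-.039,.078,-.2565)
from plant import robot;import cv2
robot.read_camera("top")
a=robot.read_camera("top")["image"][130:210,290:390,::-1];b=robot.read_camera("scene")["image"];cv2.imwrite("pics/scene1.png",b[:,:,::-1])
b=b[160:280,240:340,::-1]
a=cv2.resize(a,None,fx=3,fy=3,interpolation=2);b=cv2.resize(b,None,fx=5,fy=5,interpolation=2)
cv2.imwrite("pics/g2.png",np.hstack([np.vstack([a,np.zeros((360,300,3),np.uint8)]),b]))
E
```

```text
t: 6.1
tool_pos: [0.6213, -0.0402, 0.1285]
orientation: [-3.115, 0.407, 0.0]
force: [-0.2, -1.2, -0.1]
opening: 0.0224
gripper_force: 25.0
t 6.1 pos [ 0.6213 -0.0402  0.1285] yaw -0.2596 tilt 0.01 shift [-0.0025 -0.0006  0.0505] turn -0.0031 q6 1.68
```

View pics/g2.png

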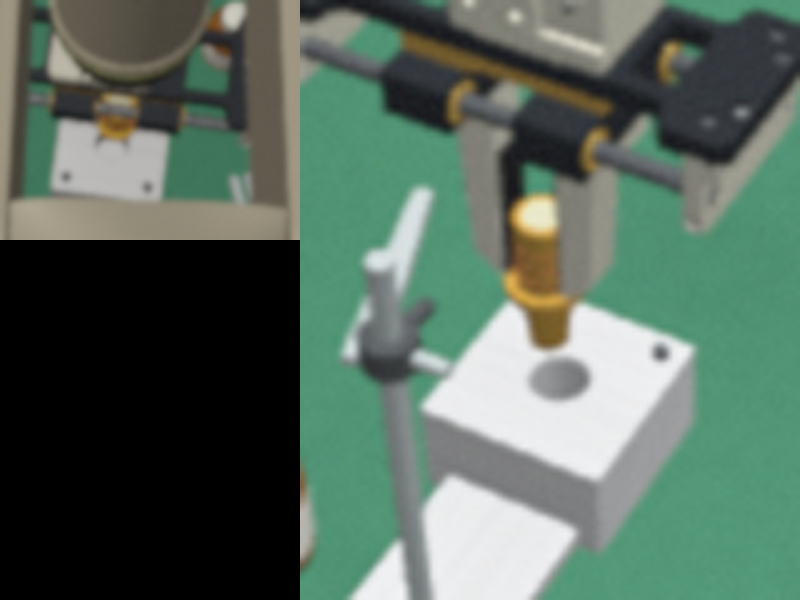

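Run:
```python
from h import *
np.set_printoptions(precision=4,suppress=True)
S=lambda u,v:(239.5+(u-300)/5,159.5+v/5)
sock=back("scene",*S(559.5,379),.045);print("sock",sock)
for z in (.0672,.0692):print("foot",back("scene",*S(549,341),z))
print("win",back("scene",*S(536,214),.1342),"flange", back("scene",*S(541,288),.1002))
k=lambda X:(proj("scene",X)-[239.5,159.5])*5+[300,0]
t=np.linspace(0,6.283,80)
def ell(c,r,z):
    p=np.array([k([c[0]+r*np.cos(a),c[1]+r*np.sin(a),z]) for a in t]);print("u",p[:,0].min(),p[:,0].max(),"v",p[:,1].min(),p[:,1].max())
for c in((.6213,-.0402),):
    ell(c,.008,.0692);ell(c,.016,.0972);ell(c,.0115,.1342)
ell((.619,-.039),.0125,.045);ell((.621,-.0395),.0125,.045)
```

```text
sock [ 0.6212 -0.0392]
foot [ 0.6223 -0.0423]
foot [ 0.6241 -0.0417]
win [ 0.6217 -0.0447] flange [ 0.6263 -0.043 ]
u 534.332234301153 575.163221498789 v 321.955320413511 351.3754851494508
u 510.1480379610189 593.6240959144294 v 256.86173556111555 315.6107072601961
u 517.046279318803 578.8428176123452 v 194.44104150695452 236.4912433600955
u 530.2817427023692 592.8097551869585 v 352.39551112739065 398.2476641449101
u 527.6783273140825 590.3035564041668 v 355.69191954463133 401.68298298227955
```

The head hangs over the block with its foot at about crop (549,341) and the socket at (559.5,379), which suggests it is about 2 mm off in y. I'll measure the edges numerically.

Run:
```python
from h import *
import cv2
im=cv2.imread("pics/scene1.png").astype(float)
# brass vs white/green : red minus blue
m=im[:,:,2]-im[:,:,0]
print(m[196:233,278:302].astype(int))
print("sock gray rows");print(im[229:243,282:302].mean(2).astype(int))
```

```text
[[ 10   6   2   1  -1  -2 -15 -29 -39 -39 -37 -35 -19  -1  10   9   6   4
    4   7  10  13  14  13]
 [ 11   7   2   0  -3  -4 -17 -30 -38 -40 -39 -36 -22   2   9  11  10   8
    9   9  12  12  12  13]
 [ 10   8   2   0  -2  -2  -7  -9   0   9   9   8   6   8  10  11  11  10
    9   9  12  12  12  13]
 [ 11   8   6  -2   3  26  46  53  71  79  78  76  59  27  11   9   9  11
   11  11  11  11  12  13]
 [  9   8   5   1  26  74  94  81  63  54  53  54  53  30  13  10  11  10
   10  11  13  12  13  12]
 [ 11   8   4  10  65 102  93  59  41  34  32  35  38  24  12  10  10  10
   10  10  11  11  12  12]
 [ 10   9   4  29  93 111  72  41  32  31  32  33  35  21  12  10   9  11
   12  11  10  11  13  11]
 [ 11   9   4  36 105 116  68  37  30  31  32  34  36  23  11  11  10  10
   10  11  11  12  12  11]
 [ 12   9   5  27  93 117  87  55  39  34  33  36  43  29  12   9  10  11
   10   9  11  13  13  12]
 [  9  10   5  13  66 103 110  95  74  57  54  62  68  44  16   9   9  11
   10  11  13  12  13  11]
 [ 10   9   6   8  45  80 102 108 110 103 104 109  98  55  15  10  10  12
   11  10  11  1
[... 3143 characters left out ...]
 216 234
  237 236]
 [234 234 231 208 174 153 152 149 143 137 132 128 126 124 121 149 207 233
  237 238]
 [233 234 230 208 169 153 151 148 144 139 135 128 127 122 121 152 213 233
  236 237]
 [234 234 232 217 179 158 150 147 143 138 133 127 124 123 138 179 224 234
  236 235]
 [235 235 235 228 209 179 159 150 142 137 131 128 133 143 177 217 233 237
  236 235]
 [235 235 236 235 230 218 194 172 159 154 151 156 176 195 220 232 236 237
  236 237]
 [235 235 236 235 236 232 228 220 210 206 206 215 224 229 233 235 235 235
  236 237]
 [236 235 234 235 235 236 235 234 232 231 232 233 235 234 235 235 235 235
  235 236]
 [236 235 235 235 235 235 235 236 236 237 236 236 235 235 235 235 235 234
  235 236]]
```

```bash
python3 inch.py '[[0.02,-0.0006,-0.0024,0.01,0],[0.02,0,0,0.01,0],[0.02,0,0,0,0],[0.02,0,0,0,0],[0.02,0,0,0,0]]'
python3 - <<'E'
from h import *
import cv2
from plant import robot
go(.6213,-.0377,.1073,-.2565)
b=robot.read_camera("scene")["image"][:,:,::-1];a=robot.read_camera("top")["image"][:,:,::-1]
cv2.imwrite("pics/scene2.png",b);cv2.imwrite("pics/top2.png",a)
b=b[205:245,265:315];a=a[150:200,300:360]
cv2.imwrite("pics/g3.png",np.vstack([cv2.resize(b,(500,400)if 0 else (400,320),interpolation=2),cv2.resize(a,(336,280),interpolation=2)[:, :].copy() if 0 else cv2.copyMakeBorder(cv2.resize(a,(336,280),interpolation=2),0,0,0,64,0)]))
m=b.astype(float);print((m[...,2]-m[...,0])[12:36,14:34].astype(int))
E
```

```text
t: 6.75
tool_pos: [0.6214, -0.0375, 0.1083]
orientation: [3.115, -0.407, 0.0]
force: [0.6, -0.2, -1.2]
opening: 0.0222
gripper_force: 25.0
t 6.75 pos [ 0.6214 -0.0375  0.1083] yaw -0.2601 tilt 0.0 shift [-0.      0.0003  0.001 ] turn -0.0036 q6 1.69
[[ 10  11  10   5   6  37  66  72  75  74  77  80  85  79  38  12  10   9
   11   9]
 [  8  10   8   7   6  35  67  76  74  73  77  81  85  77  42  15  10   9
   11  10]
 [  1   8  11   6   9  36  61  71  70  75  80  84  87  77  47  20  11   9
   10  10]
 [-13   2   7   8   7  32  57  68  73  74  76  79  81  75  45  18  11   9
   12   9]
 [-24  -8   3  12  37  71  79  77  78  75  75  78  82  77  44  16  10  11
   10  11]
 [-18  -8   0  24  78 121 108  84  75  72  77  81  87  80  49  18  11   9
    9  10]
 [-10  -4  -1  18  81 133 120  88  75  72  75  80  85  83  51  20   9  10
   10  12]
 [ -3  -2  -3   7  69 130 123  89  74  74  73  77  82  82  54  21  11  10
   10  11]
 [ -2  -2  -3   0  45 115 129 105  82  72  71  73  77  80  52  20   9  10
   11  10]
 [ -2  -2  -3  -3  23  92 135 128 111  96  89  89  94  93  76  45  25  18
   18  14]

[... 490 characters left out ...]
  43   8
   -4  -2]
 [ -3  -2  -2  -2  -2  -3  -3  -3  13  45  72  75  75  73  78  76  48   9
   -3  -3]
 [ -2  -2  -2  -2  -2  -2  -2  -1  15  44  69  75  73  77  78  74  44  10
   -2  -6]
 [ -2  -1  -2  -2  -3  -2  -5  -2  12  37  64  75  77  76  79  65  33   7
   -3  -3]
 [ -2  -2  -3  -2  -2  -2  -3  -3   3  18  40  59  64  66  57  40  16   1
   -3  -2]
 [ -2  -3  -2  -3  -2  -2  -3  -5  -2   4  15  26  33  31  20  10   1  -3
   -3  -2]
 [ -1  -2  -2  -2  -2  -2  -3  -5  -4  -3   2   4   6   4   1  -2  -2  -3
   -3  -2]
 [ -2  -2  -1  -2  -3  -2  -3  -2  -3  -4  -3  -3  -3  -2  -2  -3  -3  -4
   -2  -2]
 [ -2  -2  -2  -2  -1  -2  -3  -2  -3  -3  -3  -5  -5  -3  -3  -2  -2  -3
   -3  -1]]
```

View pics/g3.png

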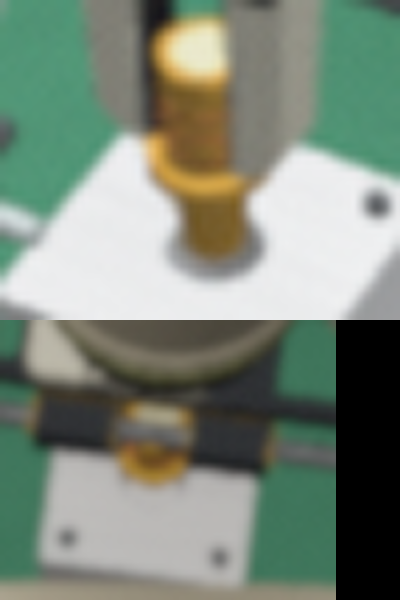

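In the scene crop the foot sits within the socket mouth (foot centre about 291.4,234.1; socket 291.6,235.4), which is within about 0.7 mm once its height is allowed for. I'll lower it slowly.

```bash
python3 inch.py '[[0.02,-0.0006,-0.0006,0.004,0],[0.02,0,0,0.005,0],[0.02,0,0,0.005,0],[0.02,0,0,0.005,0],[0.02,0,0,0.004,0],[0.02,0,0,0.003,0],[0.02,0,0,0.002,0],[0.02,0,0,0,0],[0.02,0,0,0,0]]'
python3 -c "
from h import *
go(.619,-.039,.0763)"
```

```text
t: 7.75
tool_pos: [0.621, -0.0367, 0.0803]
orientation: [-3.115, 0.408, -0.0]
force: [0.1, 0.9, -2.0]
opening: 0.0227
gripper_force: 25.0
t 7.75 pos [ 0.621  -0.0367  0.0803] yaw -0.2602 tilt 0.01 shift [-0.0013  0.0027  0.004 ] turn 0 q6 1.69
```

```bash
python3 inch.py '[[0.02,0,0,0.001,0],[0.02,0,0,0.001,0],[0.02,0,0,0.001,0],[0.02,0,0,0,0],[0.02,0,0,0,0]]'
python3 inch.py '[[0.02,0,0,0.0005,0],[0.02,0,0,0.0005,0],[0.02,0,0,0,0],[0.02,0,0,0,0]]'
```

```text
t: 8.25
tool_pos: [0.6208, -0.0367, 0.0771]
orientation: [-3.115, 0.408, 0.0]
force: [0.4, -0.5, -1.5]
opening: 0.0227
gripper_force: 25.0
t: 8.65
tool_pos: [0.6209, -0.0368, 0.0764]
orientation: [3.115, -0.408, 0.0]
force: [-2.1, 0.2, 1.4]
opening: 0.0224
gripper_force: 25.0
```

Force along z is rising slightly, so it's close to seated. I'll inch down until there's clear contact.

```bash
python3 inch.py '[[0.02,0,0,0.0005,0],[0.02,0,0,0,0],[0.02,0,0,0,0]]';python3 inch.py '[[0.02,0,0,0.0005,0],[0.02,0,0,0,0],[0.02,0,0,0,0]]'
```

```text
t: 8.95
tool_pos: [0.6209, -0.0368, 0.0763]
orientation: [3.115, -0.408, 0.0]
force: [-2.7, -0.1, 5.0]
opening: 0.0225
gripper_force: 25.0
t: 9.25
tool_pos: [0.621, -0.0368, 0.0763]
orientation: [3.115, -0.407, 0.0]
force: [-6.2, 0.0, 9.3]
opening: 0.0225
gripper_force: 25.0
```

```bash
python3 inch.py '[[0.02,0,0,-0.0008,0],[0.02,0,0,0,0]]'; python3 inch.py '[[0.035,0,0,0,0],[0.045,0,0,0,0],[0.045,0,0,0,0],[0.045,0,0,0,0],[0.045,0,0,-0.01,0],[0.045,0,0,-0.02,0],[0.045,0,0,-0.04,0],[0.045,0,0,-0.05,0],[0.045,0,0,-0.05,0],[0.045,0,0,-0.02,0],[0.045,0,0,0,0],[0.045,0,0,0,0]]'
python3 -c "
from h import *
go(.53,.23,.25,.21)"
```

```text
t: 9.45
tool_pos: [0.621, -0.0368, 0.0764]
orientation: [3.115, -0.408, 0.0]
force: [-2.4, -0.5, 4.6]
opening: 0.0224
gripper_force: 25.0
t: 10.65
tool_pos: [0.6211, -0.0367, 0.2667]
orientation: [-3.115, 0.408, -0.002]
force: [0.0, -0.2, -1.2]
opening: 0.0448
gripper_force: 0.0
t 10.65 pos [ 0.6211 -0.0367  0.2667] yaw -0.2602 tilt 0.07 shift [-0.1566 -0.2343  0.0165] turn -0.4702 q6 1.69
```

Run:
```python
from h import *
import cv2
from scipy.optimize import minimize
th=np.linspace(0,2*np.pi,48)
def pts(p):
    c,s=np.cos(p[2]),np.sin(p[2])
    W=lambda x,y,z:np.array([p[0]+c*x-s*y,p[1]+s*x+c*y,z])
    rim=[W(.05+.032*np.cos(t),.032*np.sin(t),z) for t in th for z in(0,.02)]
    box=[W(x,y,z) for x in(-.07,.03) for y in(-.008,.008) for z in(0,.02)]
    return rim,box
def sil(n,p,roi):
    x0,y0,x1,y1=roi;k=16;m=np.zeros(((y1-y0)*k,(x1-x0)*k),np.uint8)
    for g in pts(p):
        q=np.array([(proj(n,X)-[x0-.5,y0-.5])*k for X in g]).astype(np.float32)
        cv2.fillConvexPoly(m,cv2.convexHull(q).astype(np.int32),255)
    m=cv2.resize(m,(x1-x0,y1-y0),interpolation=cv2.INTER_AREA)/255.
    return cv2.GaussianBlur(m,(0,0),.8)
R={"top":(180,215,235,302),"scene":(412,185,465,258)}
O={}
for n,r in R.items():
    im=cv2.imread(f"pics/{n}0.png").astype(float)[r[1]:r[3],r[0]:r[2]]
    d=(im[...,1]-im[...,2]); bg=np.median(np.r_[d[0],d[-1]]); O[n]=np.clip(1-d/bg,0,1)
    O[n]=(O[n]>.45).astype(float)*.6+O[n]*.4; 
for ns in(["top"],["scene"],["top","scene"]):
    f=lambda v:sum(((sil(n,[.469+v[0]*.01,.241+v[1]*.01,.215+v[2]*.1],R[n])-O[n])**2).sum() for n in ns)
    r=minimize(f,[0,0,0],method="Nelder-Mead",options=dict(initial_simplex=[[0,0,0],[.5,0,0],[0,.5,0],[0,0,.5]],xatol=.01,fatol=.01))
    print(ns,.469+r.x[0]*.01,.241+r.x[1]*.01,.215+r.x[2]*.1,r.fun)
```

```text
['top'] 0.4687293566294363 0.24241107589012648 0.20076406813370665 31.006234099318085
['scene'] 0.4704503287080659 0.23958687007830598 0.20047380226825276 161.94906577479736
['top', 'scene'] 0.46909455234944525 0.2410982698273071 0.19544600443780227 227.1221414147576
```

```bash
python3 inch.py '[[0.05,0,0,0,-0.14],[0.05,0,0,0,-0.14],[0.05,0,0,0,-0.14],[0.05,0,0,0,-0.04],[0.05,0,0,0,0],[0.05,0,0,0,0]]'
python3 -c "
from h import *
go(.4695,.2415,.12,.2005)"
```

```text
t: 11.25
tool_pos: [0.6201, -0.0366, 0.2642]
orientation: [-3.125, -0.311, 0.004]
force: [0.1, -0.1, -0.5]
opening: 0.0497
gripper_force: 0.0
t 11.25 pos [ 0.6201 -0.0366  0.2642] yaw 0.1982 tilt 0.17 shift [-0.0925 -0.3022  0.1448] turn -0.0023 q6 1.23
```

```bash
python3 inch.py '[[0.05,-0.012,-0.04,0,0],[0.05,-0.012,-0.04,0,0],[0.05,-0.012,-0.04,0,0],[0.05,-0.012,-0.04,0,0],[0.05,-0.012,-0.04,0,0],[0.05,-0.012,-0.04,0,0],[0.05,-0.012,-0.04,0.02,0],[0.05,-0.0085,-0.022,0.03,0],[0.05,0,0,0.03,0],[0.05,0,0,0.03,0],[0.05,0,0,0.03,0],[0.05,0,0,0,0],[0.05,0,0,0,0],[0.05,0,0,0,0]]'
python3 -c "
from h import *
go(.4695,.2415,.026,.2005)"
```

```text
t: 12.65
tool_pos: [0.4714, 0.2413, 0.128]
orientation: [-3.125, -0.312, -0.004]
force: [-0.4, -0.4, 0.2]
opening: 0.0504
gripper_force: 0.0
t 12.65 pos [0.4714 0.2413 0.128 ] yaw 0.1992 tilt 0.15 shift [-0.0021 -0.0005  0.102 ] turn -0.0013 q6 1.75
```

```bash
python3 inch.py '[[0.05,-0.002,-0.0005,0.03,0],[0.05,0,0,0.03,0],[0.05,0,0,0.02,0],[0.05,0,0,0.01,0],[0.05,0,0,0.006,0],[0.05,0,0,0,0],[0.05,0,0,0,0],[0.05,0,0,0,0]]' 
python3 -c "
from h import *
go(.4695,.2415,.026,.2005)"
```

```text
t: 13.45
tool_pos: [0.4693, 0.2414, 0.0314]
orientation: [-3.125, -0.313, -0.003]
force: [0.2, 1.1, 1.0]
opening: 0.0496
gripper_force: 0.0
t 13.45 pos [0.4693 0.2414 0.0314] yaw 0.1998 tilt 0.13 shift [ 0.0002 -0.      0.0054] turn -0.0007 q6 1.75
```

```bash
python3 inch.py '[[0.05,0,0,0.003,0],[0.05,0,0,0.0025,0],[0.05,0,0,0,0],[0.03,0,0,0,0],[0.01,0,0,0,0],[0.01,0,0,0,0],[0.01,0,0,0,0],[0.01,0,0,0,0],[0.01,0,0,0,0],[0.01,0,0,0,0]]' 40
python3 inch.py '[[0.01,0,0,-0.01,0],[0.01,0,0,-0.02,0],[0.01,0,0,-0.03,0],[0.01,0,0,-0.03,0],[0.01,0,0,-0.03,0],[0.01,0,0,-0.03,0],[0.01,0,0,-0.02,0],[0.01,0,0,0,0],[0.01,0,0,0,0]]'
```

```text
t: 14.45
tool_pos: [0.4683, 0.241, 0.0246]
orientation: [-3.126, -0.313, -0.0]
force: [-0.1, 0.4, -0.1]
opening: 0.0155
gripper_force: 40.0
t: 15.35
tool_pos: [0.4682, 0.241, 0.1945]
orientation: [-3.126, -0.313, -0.001]
force: [0.1, -0.4, -1.5]
opening: 0.0156
gripper_force: 40.0
```

```bash
python3 inch.py '[[0.01,0,0,0,0.1],[0.01,0,0,0,0.12],[0.01,0,0,0,0.12],[0.01,0,0,0,0.115],[0.01,0,0,0,0],[0.01,0,0,0,0]]'
python3 -c "
from h import *
go(.5704,-.025,.1945,-.2565)"
```

```text
t: 15.95
tool_pos: [0.4674, 0.2407, 0.1929]
orientation: [3.115, -0.394, -0.003]
force: [0.7, -0.6, -0.9]
opening: 0.0156
gripper_force: 40.0
t 15.95 pos [0.4674 0.2407 0.1929] yaw -0.2518 tilt 0.15 shift [ 0.1659  0.2316 -0.0015] turn 0.0047 q6 2.2
```

```bash
python3 inch.py '[[0.01,0.01,0.015,0,0.005],[0.01,0.018,0.025,0,0],[0.01,0.018,0.025,0,0],[0.01,0.018,0.025,0,0],[0.01,0.018,0.025,0,0],[0.01,0.018,0.025,0,0],[0.01,0.018,0.025,0,0],[0.01,0.018,0.025,0,0],[0.01,0.015,0.02,0,0],[0.01,0.01,0.015,0,0],[0.01,0.005,0.0065,0,0],[0.01,0,0,0,0],[0.01,0,0,0,0],[0.01,0,0,0,0]]'
python3 -c "
from h import *
go(.5704,-.025,.1726,-.2565)"
```

```text
t: 17.35
tool_pos: [0.5689, -0.0243, 0.1945]
orientation: [-3.115, 0.405, 0.0]
force: [0.0, 0.3, -0.5]
opening: 0.0161
gripper_force: 40.0
t 17.35 pos [ 0.5689 -0.0243  0.1945] yaw -0.2588 tilt 0.02 shift [0.0016 0.0003 0.0219] turn -0.0023 q6 1.7
```

```bash
python3 inch.py '[[0.01,0.0016,0.0003,0.008,0],[0.01,0,0,0.008,0],[0.01,0,0,0.006,0],[0.01,0,0,0,0],[0.01,0,0,0,0],[0.01,0,0,0,0]]'
python3 - <<'E'
from h import *
import cv2
from plant import robot
go(.5704,-.025,.1726,-.2565)
a=robot.read_camera("top")["image"][:,:,::-1];b=robot.read_camera("scene")["image"][:,:,::-1]
cv2.imwrite("pics/top3.png",a);cv2.imwrite("pics/scene3.png",b)
B=cv2.resize(b[175:275,235:335],(600,600),interpolation=2);A=cv2.resize(a[95:215,295:355],(200,400),interpolation=2)
cv2.imwrite("pics/f1.png",np.hstack([B,cv2.copyMakeBorder(A,0,200,0,0,0)]))
E
```

```text
t: 17.95
tool_pos: [0.5708, -0.0261, 0.1728]
orientation: [3.115, -0.408, 0.001]
force: [-0.2, 0.1, -0.9]
opening: 0.0159
gripper_force: 40.0
t 17.95 pos [ 0.5708 -0.0261  0.1728] yaw -0.2602 tilt 0.02 shift [-0.0007 -0.001   0.0002] turn -0.0037 q6 1.7
```

View pics/f1.png

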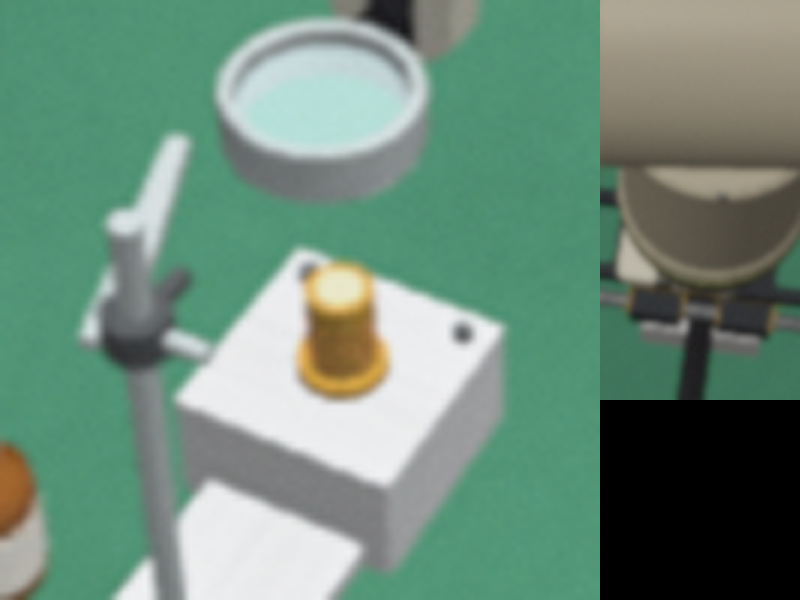

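The head is seated (window at crop 341,288; flange on the block). The loupe rim's top ellipse spans u 216–430 and v 18–158, with its lower edge at v≈200. Next I'll compare that with the prediction.

Run:
```python
from h import *
import cv2
from scipy.optimize import minimize
np.set_printoptions(precision=4,suppress=True)
S=lambda u,v:(234.5+u/6,174.5+v/6)
W=back("scene",*S(341,288),.082);F=back("scene",*S(342.5,365),.050);print("W",W,"flange",F)
k=lambda X:(proj("scene",X)-[234.5,174.5])*6
th=np.linspace(0,6.283,60)
for z in(.156,.158,.16):
    q=np.array([[k([W[0]+.032*np.cos(t),W[1]+.032*np.sin(t),z+d]) for t in th] for d in(.01,-.01)])
    print(z,"u",q[...,0].min(),q[...,0].max(),"v top",q[0,:,1].min(),q[0,:,1].max(),"low",q[1,:,1].max())
# silhouette fit of rim in scene: x,y for given z
im=cv2.imread("pics/scene3.png").astype(float)[172:215,265:312];d=im[...,1]-im[...,2]
print(np.median(d[-3:]))
o=1-np.clip(d/np.median(d[-3:]),0,1); o[:16,28:]=np.nan
def sil(p):
    K=16;m=np.zeros((43*K,47*K),np.uint8)
    q=np.array([(proj("scene",[p[0]+.032*np.cos(t),p[1]+.032*np.sin(t),p[2]+d])-[264.5,171.5])*K for t in th for d in(-.01,.01)]).astype(np.float32)
    cv2.fillConvexPoly(m,cv2.convexHull(q).astype(np.int32),255)
    return cv2.GaussianBlur(cv2.resize(m,(47,43),interpolation=cv2.INTER_AREA)/255.,(0,0),.8)
M=sil([*W,.158])>.97; M2=cv2.erode(M.astype(np.uint8),np.ones((3,3)))>0
o[M2]=1
for z in(.154,.158,.162):
    f=lambda v:np.nansum((sil([.62+v[0]*.01,-.04+v[1]*.01,z])-o)**2)
    r=minimize(f,[0,0],method="Nelder-Mead",options=dict(initial_simplex=[[0,0],[.4,0],[0,.4]]))
    print("z",z,"lens xy",.62+r.x[0]*.01,-.04+r.x[1]*.01,r.fun)
```

```text
W [ 0.6215 -0.0378] flange [ 0.6257 -0.0374]
0.156 u 224.4022537562314 437.30300005155493 v top 25.039916915530853 164.96667393634044 low 214.06622105071813
0.158 u 223.95779176089854 437.2157699264835 v top 20.093949680953813 159.96397050608402 low 209.23087050223245
0.16 u 223.5118425760711 437.12825331783233 v top 15.131931712677783 154.94405556708296 low 204.37916554475146
67.0
z 0.154 lens xy 0.615748821297835 -0.04201648698246572 22.723191845476897
z 0.158 lens xy 0.6200061972124095 -0.04063016333448468 23.731545951006456
z 0.162 lens xy 0.6240135352574289 -0.0392514583542943 25.60105916599579
```

```bash
python3 inch.py '[[0.01,0.0003,-0.0026,0,0],[0.01,0,0,0,0],[0.01,0,0,0,0]]'
python3 - <<'E'
from h import *
import cv2
from scipy.optimize import minimize
np.set_printoptions(precision=2,suppress=True,linewidth=200)
im=cv2.imread("pics/scene0.png").astype(float);x0,y0,x1,y1=246,206,272,262
c=im[y0:y1,x0:x1];g=c[...,1]-c[...,2];bg=np.median(g);o=np.clip(1-g/bg,0,1)
light=cv2.dilate((c.min(2)>140).astype(np.uint8),np.ones((3,3)))>0
w=np.where(light,0.,1.)
e=np.array([np.cos(-.2565),np.sin(-.2565)]);n=np.array([-e[1],e[0]])
th=np.linspace(0,6.283,40);K=12
def cyl(p,r,za,zb):return [[p[0]+r*np.cos(t),p[1]+r*np.sin(t),z] for t in th for z in(za,zb)]
def sil(s,z):
    p=s+.105*e
    parts=[cyl(p,.005,.01,.2),cyl(p,.011,z-.007,z+.007),[[*(s+a*e+b*n),z+h] for a in(.08,.1) for b in(-.002,.002) for h in(-.002,.002)]]
    m=np.zeros(((y1-y0)*K,(x1-x0)*K),np.uint8)
    for g in parts:
        q=np.array([(proj("scene",X)-[x0-.5,y0-.5])*K for X in g]).astype(np.float32);cv2.fillConvexPoly(m,cv2.convexHull(q).astype(np.int32),255)
    return cv2.GaussianBlur(cv2.resize(m,(x1-x0,y1-y0),interpolation=cv2.INTER_AREA)/255.,(0,0),.8)
for s0 in((.619,-.039),(.6205,-.0393),(.622,-.0393)):
    f=lambda v:(w*(sil(np.array([s0[0],s0[1]+v[0]*.01]),.158+v[1]*.01)-o)**2).sum()
    r=minimize(f,[0,0],method="Nelder-Mead",options=dict(initial_simplex=[[0,0],[.3,0],[0,.5]]))
    print(s0,s0[1]+r.x[0]*.01,"z",.158+r.x[1]*.01,r.fun)
go(.5715,-.0236,.1726)
E
```

```text
t: 18.35
tool_pos: [0.5717, -0.0236, 0.1726]
orientation: [-3.115, 0.407, -0.0]
force: [-0.1, -0.6, -0.8]
opening: 0.0157
gripper_force: 40.0
(0.619, -0.039) -0.039492937758564946 z 0.15868619709461929 69.48503521945166
(0.6205, -0.0393) -0.03898492126464844 z 0.16006150054931642 70.04640117160851
(0.622, -0.0393) -0.038036791133880615 z 0.16267190384864808 70.35388594494906
t 18.35 pos [ 0.57 -0.02  0.17] yaw -0.2601 tilt 0.01 shift [-0.  0.  0.] turn 0 q6 1.7
```

Run:
```python
from h import *
import cv2
im=cv2.imread("pics/scene0.png").astype(float)
print("brightness G rows 216-240, cols 248-272");print(im[216:240,248:272,1].astype(int))
e=np.array([np.cos(-.2565),np.sin(-.2565)]);s=np.array([.6205,-.0393])
n=np.array([-e[1],e[0]])
for z in(.156,.158,.16,.162):
    A=lambda a,b,h:np.round(proj("scene",[*(s+a*e+b*n),z+h]),1)
    th=np.linspace(0,6.28,60);col=np.array([proj("scene",[*(s+(.105+.011*np.cos(t))*e+.011*np.sin(t)*n),z-.007]) for t in th])
    i=col[:,1].argmax()
    print(z,"tip top/bot",A(.08,0,.002),A(.08,0,-.002),"mid arm top/bot(a=.087)",A(.087,0,.002),A(.087,0,-.002),"collar bot",col[i].round(1),"l/r",col[:,0].min().round(1),col[:,0].max().round(1),"top of post",np.round(proj("scene",[*(s+.105*e),.2]),1))
```

```text
brightness G rows 216-240, cols 248-272
[[142 144 144 144 137 121 111 113 121 128 147 186 188 160 143 143 145 145
  146 146 145 148 145 145]
 [143 144 143 143 139 122 112 113 119 128 145 174 171 152 142 144 144 146
  147 146 143 145 145 145]
 [144 144 142 142 141 130 116 114 120 128 141 159 155 143 142 143 141 143
  144 146 145 145 145 145]
 [144 143 143 145 154 147 128 114 120 127 135 146 146 142 142 134 127 126
  134 142 146 143 145 145]
 [143 144 144 150 166 163 134 113 118 128 133 136 141 140 131 118 109 105
  114 136 142 144 143 144]
 [144 143 142 157 183 176 139 115 118 124 131 135 136 128 115 106  98  90
  103 130 144 143 143 143]
 [146 145 148 168 195 186 143 116 116 125 131 131 125 115 105  97  90  86
  106 132 142 145 143 144]
 [146 145 154 179 195 175 134 115 117 123 130 129 117 105  97  90  85 101
  123 139 142 145 145 144]
 [144 148 161 171 159 135 116 111 116 124 130 131 114 101  94  85  99 125
  138 144 146 146 145 144]
 [146 152 170 157 125 106 104 110 114 122 130 131 118 103  97 101 121 138
  143 144 145 145 144 146]
 [147 162 171 145 108  96 102 109 115 123 130 129 
[... 1319 characters left out ...]
7 142 141 153 183
  218 230 232 232 233 232]]
0.156 tip top/bot [265.4 220.3] [265.5 221.9] mid arm top/bot(a=.087) [263.1 222.8] [263.3 224.5] collar bot [257.4 238.1] l/r 251.2 264.3 top of post [254.9 211.6]
0.158 tip top/bot [265.3 219.4] [265.5 221.1] mid arm top/bot(a=.087) [263. 222.] [263.2 223.7] collar bot [257.3 237.3] l/r 251.1 264.2 top of post [254.9 211.6]
0.16 tip top/bot [265.2 218.6] [265.4 220.3] mid arm top/bot(a=.087) [262.9 221.2] [263.1 222.8] collar bot [257.2 236.5] l/r 250.9 264.1 top of post [254.9 211.6]
0.162 tip top/bot [265.1 217.8] [265.3 219.4] mid arm top/bot(a=.087) [262.8 220.4] [263. 222.] collar bot [257.1 235.7] l/r 250.8 264.0 top of post [254.9 211.6]
```

```bash
python3 inch.py '[[0.01,0,0,-0.001,0],[0.01,0,0,0,0],[0.01,0,0,0,0],[0.01,0,0,0,0]]'
python3 - <<'E'
from h import *
import cv2
from scipy.optimize import minimize
from plant import robot
b=robot.read_camera("scene")["image"][:,:,::-1];cv2.imwrite("pics/scene4.png",b)
im=b.astype(float)[166:216,262:316];d=im[...,1]-im[...,2];o=1-np.clip(d/67,0,1);o[:22,28:]=np.nan
th=np.linspace(0,6.283,60);h,wd=o.shape
def sil(x,y,z,p,r):
    K=16;m=np.zeros((h*K,wd*K),np.uint8);R=Ro.from_euler("xyz",[r,p,0]).as_matrix()
    q=np.array([(proj("scene",np.array([x,y,z])+R@[.032*np.cos(t),.032*np.sin(t),g])-[261.5,165.5])*K for t in th for g in(-.01,.01)]).astype(np.float32)
    cv2.fillConvexPoly(m,cv2.convexHull(q).astype(np.int32),255)
    return cv2.GaussianBlur(cv2.resize(m,(wd,h),interpolation=cv2.INTER_AREA)/255.,(0,0),.8)
core=cv2.erode((sil(.621,-.038,.159,0,0)>.9).astype(np.uint8),np.ones((7,7)))>0
o[core]=np.nan
f=lambda v:np.nansum((sil(.621+v[0]*.01,-.038+v[1]*.01,.159,v[2]*.1,v[3]*.1)-o)**2)
for t in(0,1):
    g=f if t else (lambda v:f([v[0],v[1],0,0]));n=4 if t else 2
    r=minimize(g,np.zeros(n),method="Nelder-Mead",options=dict(initial_simplex=np.vstack([np.zeros(n),.4*np.eye(n)])))
    print("lens",.621+r.x[0]*.01,-.038+r.x[1]*.01,"tilt",r.x[2:]*.1,r.fun)
# window centre from whitish-yellow blob on head
c=b[214:236,283:300].astype(int);w=(c[...,0]>150)
ys,xs=np.nonzero(w&(c[...,2]-c[...,0]>8)&(c[...,2]-c[...,0]<110));print("window px",xs.mean()+283,ys.mean()+214,len(xs),back("scene",xs.mean()+283,ys.mean()+214,.082))
go(.5717,-.0236,.1736)
E
```

```text
t: 18.75
tool_pos: [0.5716, -0.0237, 0.1735]
orientation: [-3.115, 0.408, -0.0]
force: [-0.8, -0.1, -1.0]
opening: 0.0158
gripper_force: 40.0
lens 0.6213010876253248 -0.037910083398222924 tilt [] 38.463631814359424
lens 0.6214897645762042 -0.03788692993933833 tilt [-0.03111866  0.03743859] 36.533877121215525
window px 290.6923076923077 224.6153846153846 65 [ 0.62729941 -0.03750754]
t 18.8 pos [ 0.5715 -0.0236  0.1735] yaw -0.2602 tilt 0.0 shift [ 0.0001 -0.0001 -0.0001] turn 0 q6 1.7
```

```bash
python3 -c "
from plant import robot
print(robot.close_job())"
```

```text
the job is handed in; nothing more can be done
None
```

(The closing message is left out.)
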